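Put the tea cartons away in the worktop drawer

ROBOT

A 6-joint arm with a two-finger parallel gripper is mounted at the origin on the work surface. World frame = base frame: x ahead of the robot, y to its left, z up, the work surface at z = 0. Lengths are in m, angles in rad, forces in N, time in s.
With the tool pointing down it reaches from about 0.3 to 0.875 m from the base axis. Payload 6.4 kg.
Tool frame: the origin (TCP) lies midway between the tips of the shut fingers; the grasp point (between the pads) lies 19 mm behind it (ctrl.pinch_z is the distance from the TCP to the grasp point, in m); z points along the fingers, y is the line along which they close (so a half turn about z gives the same grasp; the last joint's range is limited). The gripper opens to 85 mm and grips with 20 to 120 N. Pads are 22 mm wide; open, the fingers measure 114 mm over their backs; the gripper's body (76 mm by 85 mm) begins 54 mm behind the grasp point. The pads swing forward as they close: fully open they stand 13 mm farther back than shut.
Start: joints at [1.017, 0.181, 1.607, -0, 1.354, -0.206], TCP at [0.196, 0.541, 0.231] pointing down, gripper open.
Joint ranges: [-2.99, 2.99], [-0.89, 2.07], [0.3, 2.58], [-1.14, 4.28], [0, 2.63], [-3.12, 3.12]. Speed limits (rad/s): [2.57, 2.57, 3.01, 3.14, 3.14, 3.14].

INTERFACE

Orientations are given as a 3x3 rotation matrix whose columns are the frame's x, y, z axes.
In Python, from cell import ctrl gives the robot as it stands. The module is installed in compiled form; this text tells all that it offers. Calls block until the motion is done:
- ctrl.reach(position, orientation): joint-space move of the TCP to a pose.
- ctrl.movel(position, ori=None, feed=0.15): straight line of the TCP; ori=None keeps the orientation; feed is the mean speed in m/s.
- ctrl.move_joints(angles): joint-space move.
- ctrl.open_gripper() and ctrl.grab(): open the fingers fully, or close them until they stop; the grip force is fixed at half the most.
- ctrl.dwell(seconds).
- ctrl.ik(position, orientation): joint angles nearest the present ones, or None.
- ctrl.read_state(): the state.
- ctrl.snapshot(name): name is "scene" or "top"; returns a dict with "color" (384x512x3 uint8, blue, green, red), "mtx" (3x3 intrinsics, pixels), "world_from_camera" (4x4, takes a point from camera to world coordinates). Camera axes: x right, y down, z forward; pixel columns grow to the right and rows downward; lengths in m; the calibration is good to about 2 mm. A picture is of the moment at which its call begins. There is no depth.
A pose or a line that the arm cannot do raises ctrl.PlanningError and nothing moves.
- ctrl.sign_off(): hands the job in; it is judged then, once.
The state is a dict: "t": time; "joint_pos": joint angles; "joint_vel": joint speeds; "joint_efforts": joint torques, N m; "ee_pos": TCP position; "eef_rot": TCP orientation; "contact_force": force on the tool from outside, world axes, zero at the start; "torque": the same for the moment, N m; "opening": opening from 0.0 (shut) to 1.0 (fully open); "grasp_force": force on a finger pad.
Only numpy, scipy, OpenCV 4.12 (cv2) and the standard library are available. Lean on these libraries where they do the work, as an engineer would, in place of code of your own. Each camera call takes 0.05 s, during which the arm holds its last target. There are 200 camera calls.

TASK

Put the standing tea cartons away: pull the drawer of the small worktop unit right out to its stop, tip each carton over by pushing it high up (never carry it about upright) so that it comes down on its back with the white label facing up, and lay every carton flat in the drawer, label up. Then push the drawer fully shut, leaving the mug, the bottle and the jar as they are.

Things in the scene. Friction and masses are not known exactly. Their poses are not given: they have to be found in the camera images.
- drawer (a joint): how far the drawer is pulled out, m: 0 shut, 0.165 at its stop. It may start up to 30 mm ajar, slides with about 1.5 N of friction and stays where it is left. It slides along the x axis of drawer_floor, opening towards -x.
- unit: the pale wood drawer unit, fixed, 320 mm wide (y), 260 mm deep (x), 98 mm high; origin at the foot of the middle of the front of the shut drawer, x pointing into the unit, z up. The drawer's front panel has its top edge 84 mm above the worktop.
- drawer_handle (a point): centre of the drawer's horizontal steel bar handle; moves with the drawer. Bar 12 x 12 mm in section, 110 mm long (y), on two posts 50 mm either side of its middle; the bar's centre is 45 mm in front of the front panel (39 mm free gap behind the bar) and 66 mm above the worktop. x points into the unit (direction of closing), z up.
- drawer_floor (a point): point on the drawer's inner floor, at the middle of its front inner edge, 18 mm above the worktop; moves with the drawer; x into the unit, z up. Inside 208 mm (x from here) by 286 mm (y), walls 6 mm thick, 50 mm high. With the drawer at its stop, x = 0 to 150 mm lies clear of the unit's top; a lying carton slides in under the top (68 mm clear above the floor), a standing one does not.
- mug: blue mug, 80 mm across, 95 mm high, standing; origin at the centre of its underside. Leave alone.
- soap: clear washing-up bottle, 60 mm across, 160 mm high, standing; origin at the centre of its underside. Leave alone.
- jar: amber jar with a steel cap, 76 mm across, 100 mm high, standing on top of the drawer unit; origin at the centre of its underside. Leave alone.
- carton0: a cardboard tea carton, 38 (x) x 55 (y) x 110 mm (z), about 140 g, upright at the start; origin at the centre of its small bottom face, z towards its top. The broad -x face carries the white label, which folds 13 mm over the top edge; the broad +x face is its plain back. Label up: its x axis points straight down. May be absent (None).
- carton0_mid (a point): the centre of carton0, 55 mm from the bottom face along its z axis; same axes.
- carton1: a carton like carton0. May be absent (None).
- carton1_mid (a point): the centre of carton1, 55 mm from the bottom face along its z axis; same axes.
- carton2: a carton like carton0. May be absent (None).
- carton2_mid (a point): the centre of carton2, 55 mm from the bottom face along its z axis; same axes.
Things that resemble listed ones, but are neither listed nor needed, are in the scene too. Leave any blue or turquoise look-alike of the carton1 alone. Leave any green or turquoise look-alike of the carton0 alone.

How it is judged:
On the way, in this order (a step that is already met when the one before it is completed fails the run):
1. the drawer is pulled out to its stop (within 8 mm) (value of joint drawer above 0.157 m), for 0.2 s.
2. every carton lies in the drawer, label up, let go, with the drawer still open (angle between each of carton0, carton1, carton2's own x axis and vertical above 2.94 rad and x of carton0_mid in the frame of drawer_floor between 0.014 and 0.194 m and y of carton0_mid in the frame of drawer_floor between -0.135 and 0.135 m and z of carton0_mid in the frame of drawer_floor between 0.01 and 0.03 m and contact force between the fingers and carton0 below 0.5 N and x of carton1_mid in the frame of drawer_floor between 0.014 and 0.194 m and y of carton1_mid in the frame of drawer_floor between -0.135 and 0.135 m and z of carton1_mid in the frame of drawer_floor between 0.01 and 0.03 m and contact force between the fingers and carton1 below 0.5 N and x of carton2_mid in the frame of drawer_floor between 0.014 and 0.194 m and y of carton2_mid in the frame of drawer_floor between -0.135 and 0.135 m and z of carton2_mid in the frame of drawer_floor between 0.01 and 0.03 m and contact force between the fingers and carton2 below 0.5 N and value of joint drawer above 0.08 m), for 0.2 s.
At the end, for the whole second after the job is handed in: Every carton lies flat on the drawer's floor with its label up (within 0.2 rad), let go and at rest; the drawer is shut (less than 6 mm open) (angle between each of carton0, carton1, carton2's own x axis and vertical above 2.94 rad and x of carton0_mid in the frame of drawer_floor between 0.014 and 0.194 m and y of carton0_mid in the frame of drawer_floor between -0.135 and 0.135 m and z of carton0_mid in the frame of drawer_floor between 0.01 and 0.03 m and contact force between the fingers and carton0 below 0.5 N and x of carton1_mid in the frame of drawer_floor between 0.014 and 0.194 m and y of carton1_mid in the frame of drawer_floor between -0.135 and 0.135 m and z of carton1_mid in the frame of drawer_floor between 0.01 and 0.03 m and contact force between the fingers and carton1 below 0.5 N and x of carton2_mid in the frame of drawer_floor between 0.014 and 0.194 m and y of carton2_mid in the frame of drawer_floor between -0.135 and 0.135 m and z of carton2_mid in the frame of drawer_floor between 0.01 and 0.03 m and contact force between the fingers and carton2 below 0.5 N and linear speed of each of carton0, carton1, carton2 below 0.02 m/s and value of joint drawer below 0.006 m); the robot touches nothing.
It fails at once if a carton is lifted more than 60 mm off the worktop while it still stands upright (within 0.5 rad) ((height (world z) of carton0 above 0.06 m and angle between carton0's own z axis and vertical below 0.5 rad) or (height (world z) of carton1 above 0.06 m and angle between carton1's own z axis and vertical below 0.5 rad) or (height (world z) of carton2 above 0.06 m and angle between carton2's own z axis and vertical below 0.5 rad)).
It fails at once if the mug is moved more than 40 mm or tipped (distance of mug from where it was at the start of the episode above 0.04 m or angle between mug's own z axis and vertical above 0.4 rad).
It fails at once if the washing-up bottle is moved more than 40 mm or tipped (distance of soap from where it was at the start of the episode above 0.04 m or angle between soap's own z axis and vertical above 0.4 rad).
It fails at once if the jar is moved more than 40 mm or tipped (distance of jar from where it was at the start of the episode above 0.04 m or angle between jar's own z axis and vertical above 0.4 rad).
Of carton0, carton1, carton2 only 2 to 3 are there at a start; the rules pass over those that are not, and their reading is None.
At some moment in a run one of carton0, carton1, carton2 may be knocked a few centimetres aside while the robot is not near it.
Once in a run the grip may slacken for a moment while it holds something.
It also fails if it takes over 210 s, if anything falls off the work surface, if the arm or the gripper's body presses on something with over 40 N, if the wrist force passes 120 N, or if a joint passes its speed limit or range.

## Working session

There is one attempt and no reset: what is moved stays moved. The work goes in short steps, each a Python script; the robot and the scene stay as the last script left them, time stands still between calls to the robot, and variables do not carry over. Pictures are saved under pics/ and viewed, at most 14 in all, crops included, and the job is handed in when it is done.

```bash
ls; mkdir -p pics; python3 - <<'E'
from cell import ctrl
import cv2,numpy as np,pickle
d={}
for n in("scene","top"):
    s=ctrl.snapshot(n); d[n]=(s["mtx"],s["world_from_camera"])
    cv2.imwrite(f"pics/{n}0.png",s["color"])
    cv2.imwrite(f"pics/{n}0b.png",cv2.resize(s["color"],(800,600),interpolation=cv2.INTER_CUBIC))
    print(n,s["mtx"].tolist(),s["world_from_camera"].round(4).tolist())
pickle.dump(d,open("cal.pkl","wb"))
print(ctrl.read_state()["t"],ctrl.pinch_z)
E
```

```text
pics
scene [[435.34068927263985, 0.0, 259.62505065335785], [0.0, 435.34068927263985, 191.63989158785364], [0.0, 0.0, 1.0]] [[0.7889, 0.5231, -0.3225, 0.9157], [0.6145, -0.6782, 0.403, -0.4543], [-0.0079, -0.5161, -0.8565, 0.9665], [0.0, 0.0, 0.0, 1.0]]
top [[399.96184584617146, 0.0, 256.5177721280661], [0.0, 399.96184584617146, 189.0391910907266], [0.0, 0.0, 1.0]] [[0.0075, -0.9992, 0.04, 0.5198], [-0.9999, -0.0081, -0.0146, -0.0456], [0.0149, -0.0399, -0.9991, 1.0172], [0.0, 0.0, 0.0, 1.0]]
0.1 0.0187
```

View pics/scene0b.png

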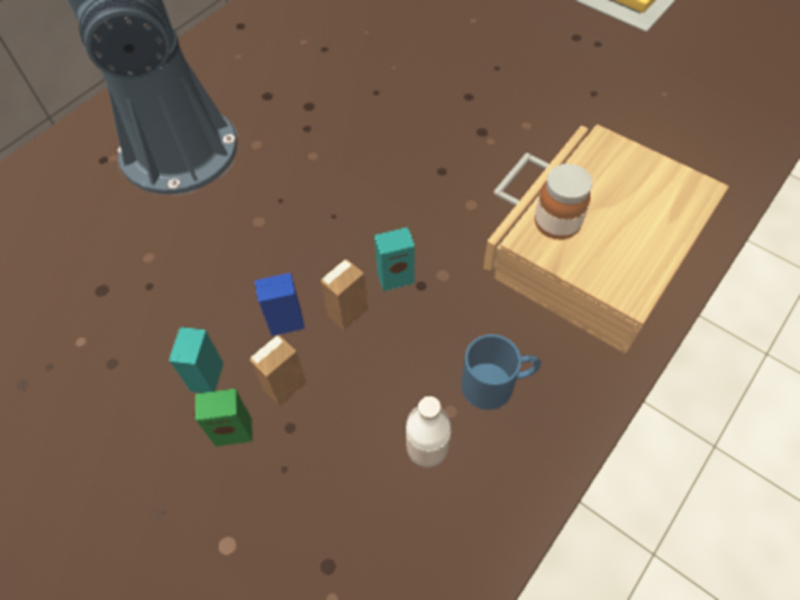

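View pics/top0b.png

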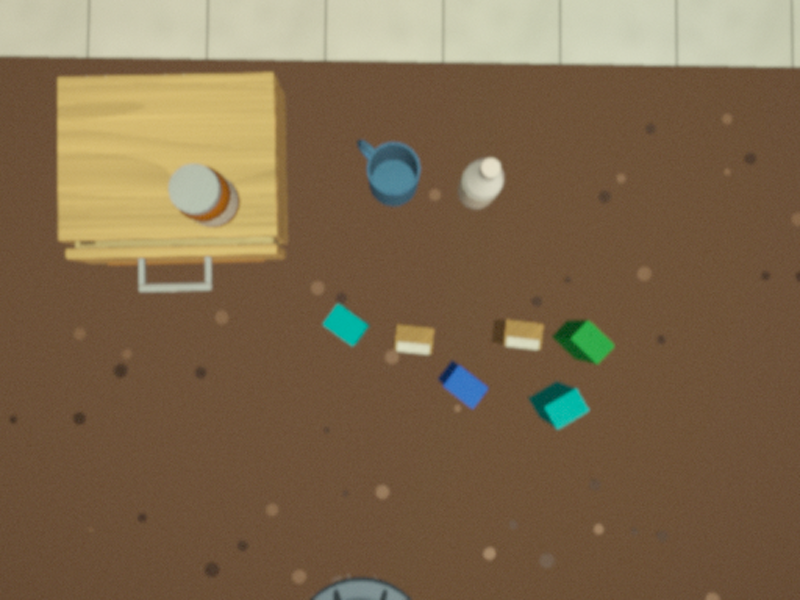

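The scene holds two brown cartons with white-edged tops, at about (415,340) and (523,335) in the top picture, labels facing the robot. The blue, green and turquoise boxes are look-alikes, and the drawer unit is at the upper left, slightly ajar. I'll enlarge the important regions.

```bash
python3 - <<'E'
import cv2,numpy as np
t=cv2.imread("pics/top0.png")
a=cv2.resize(t[195:275,200:400],(800,320),interpolation=cv2.INTER_CUBIC)
b=cv2.resize(t[140:195,30:195],(800,267),interpolation=cv2.INTER_CUBIC)
cv2.imwrite("pics/z0.png",np.vstack([a,b]))
E
cat > h.py <<'E'
from cell import ctrl
import numpy as np,pickle,cv2
cal=pickle.load(open("cal.pkl","rb"))
def px(cam,u,v,z):
    K,T=cal[cam]; d=T[:3,:3]@np.linalg.solve(K,[u,v,1.]); o=T[:3,3]
    return o+d*(z-o[2])/d[2]
def R(yaw,pitch=0.):
    "tool down, x axis at world yaw; pitch tilts about tool y"
    c,s=np.cos(yaw),np.sin(yaw)
    D=np.array([[c,s,0],[s,-c,0],[0,0,-1.]])
    p,q=np.cos(pitch),np.sin(pitch)
    return D@np.array([[p,0,q],[0,1,0],[-q,0,p]])
def st(msg=""):
    s=ctrl.read_state(); print(msg,"t%.1f"%s["t"],s["ee_pos"].round(4) if hasattr(s["ee_pos"],"round") else s["ee_pos"],np.round(s["contact_force"],1),"op%.2f gf%.0f"%(s["opening"],s["grasp_force"])); return s
def shot(cam,name,box=None,size=(800,600)):
    im=ctrl.snapshot(cam)["color"]; cv2.imwrite(f"pics/{name}_raw.png",im)
    if box: x0,x1,y0,y1=box; im=im[y0:y1,x0:x1]
    cv2.imwrite(f"pics/{name}.png",cv2.resize(im,size,interpolation=cv2.INTER_CUBIC))
E
```

```text
(no output)
```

View pics/z0.png

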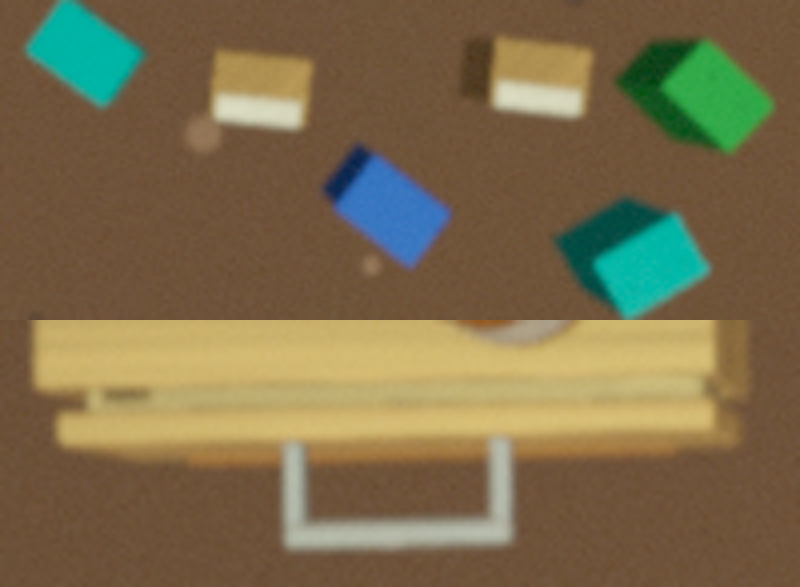

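The crop shows carton A's top corners near (216,50), (313,60), (304,130) and (210,122). Carton B's are near (495,37), (592,47), (584,118) and (491,108). The handle bar's ends are at about (284,534) and (512,531).

```bash
python3 - <<'E'
from h import *
a=lambda p:(200+(p[0]-2)/4,195+(p[1]-2)/4)
b=lambda p:(30+(p[0]-2.4)/4.848,140+(p[1]-320-2.4)/4.855)
for n,q in (("A",[(216,50),(313,60),(304,130),(210,122)]),("B",[(495,37),(592,47),(584,118),(491,108)])):
    w=np.array([px("top",*a(p),.11)[:2] for p in q]); c=w.mean(0)
    d=(w[0]-w[1])+(w[3]-w[2]); print(n,c.round(4),"y-axis yaw-90:",np.degrees(np.arctan2(d[1],d[0]))-90,[np.linalg.norm(w[i]-w[(i+1)%4]).round(3) for i in range(4)])
for n,p,z in(("hL",(284,534),.072),("hR",(512,531),.072),("hLb",(284,549),.072),("hLt",(284,520),.072),("pL",(57,445),.084),("pR",(715,430),.084),("topL",(33,390),.098),("topR",(715,372),.098)): print(n,px("top",*b(p),z).round(4))
c=lambda x,y:(x*.64-.2,y*.64-.2)
for n,p,z in (("greenTop",(593,342),.11),("blue",(465,386),.11),("turqL",(346,325),.11),("turqR",(567,408),.11),("mug",(393,170),.095),("soap",(490,167),.16),("jar",(195,190),.198)): print(n,px("top",*c(*p),z).round(3))
E
```

```text
A [ 0.4927 -0.0779] y-axis yaw-90: -4.966056609144829 [np.float64(0.055), np.float64(0.04), np.float64(0.053), np.float64(0.041)]
B [ 0.5012 -0.2367] y-axis yaw-90: -5.572662835349362 [np.float64(0.056), np.float64(0.041), np.float64(0.053), np.float64(0.04)]
hL [0.5674 0.3368 0.072 ]
hR [0.5697 0.2267 0.072 ]
hLb [0.5601 0.3366 0.072 ]
hLt [0.5741 0.337  0.072 ]
pL [0.6085 0.4411 0.084 ]
pR [0.6185 0.1269 0.084 ]
topL [0.6331 0.4457 0.098 ]
topR [0.6447 0.1247 0.098 ]
greenTop [ 0.491 -0.339  0.11 ]
blue [ 0.426 -0.152  0.11 ]
turqL [0.513 0.021 0.11 ]
turqR [ 0.395 -0.3    0.11 ]
mug [ 0.744 -0.046  0.095]
soap [ 0.734 -0.18   0.16 ]
jar [0.69  0.214 0.198]
```

```bash
python3 - <<'E'
from h import *
Y=.034; ux=np.array([np.cos(Y),np.sin(Y),0])
ctrl.grab()
g=np.array([.568,.282,0])+.0255*ux
Ro=R(Y); 
if ctrl.ik([*g[:2],.2],Ro) is None: Ro=R(Y+np.pi)
ctrl.reach([*g[:2],.2],Ro); st("above")
ctrl.movel([*g[:2],.052],feed=.1); s=st("in"); f0=np.array(s["contact_force"])
p=np.array([*g[:2],.052]); d=0; 
while d<.185:
    d+=.02 if d<.12 else .004
    ctrl.movel(p-d*ux,feed=.06); s=ctrl.read_state(); f=np.array(s["contact_force"])@ux
    if d>.12: print(round(d,3),f.round(1),np.round(s["ee_pos"],4))
    if f>12: break
st("end")
shot("top","open",(20,320,110,335))
E
```

```text
above t2.6 [0.593  0.2836 0.2   ] [-0.3 -0.1  0.6] op-0.00 gf0
in t4.2 [0.5941 0.283  0.0529] [-0.2 -0.1 -0.1] op0.00 gf0
0.12 0.2 [0.4729 0.2788 0.0519]
0.124 0.3 [0.4693 0.2786 0.0519]
0.128 0.4 [0.4652 0.2785 0.0519]
0.132 0.2 [0.4611 0.2784 0.0519]
0.136 0.3 [0.4571 0.2782 0.0519]
0.14 0.3 [0.4531 0.2781 0.052 ]
0.144 -0.1 [0.4491 0.2779 0.0519]
0.148 0.1 [0.4451 0.2778 0.0519]
0.152 0.2 [0.4411 0.2777 0.0519]
0.156 -0.3 [0.4371 0.2775 0.0519]
0.16 0.2 [0.4331 0.2774 0.0519]
0.164 2.3 [0.4299 0.2774 0.0522]
0.168 16.0 [0.4299 0.2775 0.0529]
end t10.2 [0.4299 0.2775 0.0529] [ 16.    0.3 -10.4] op0.00 gf8
```

View pics/open.png

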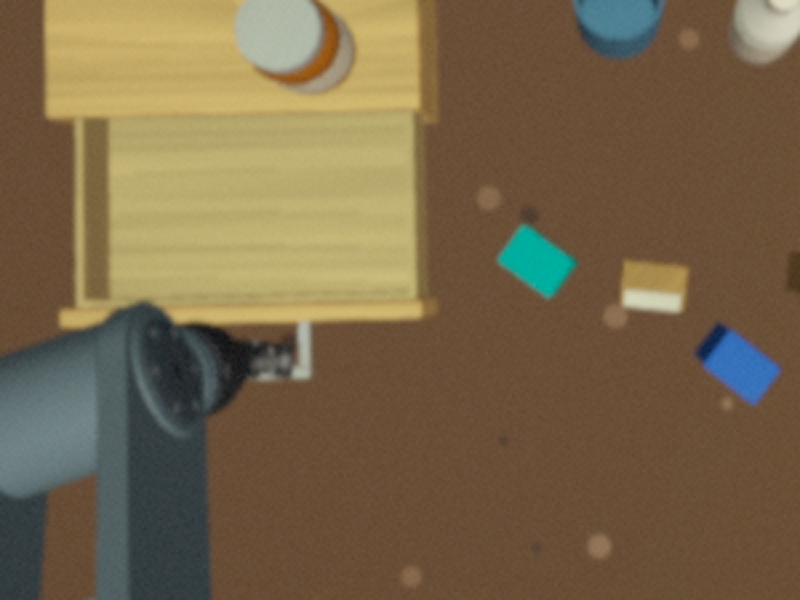

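The drawer is at its stop (16 N against the hook), and the interior is clear in the picture, from about (108,115) to (415,300). Next I'll tip both cartons.

```bash
python3 - <<'E'
from h import *
Y=.034; ux=np.array([np.cos(Y),np.sin(Y),0])
p=np.array(ctrl.read_state()["ee_pos"])
ctrl.movel(p+.012*ux,feed=.05); q=np.array(ctrl.read_state()["ee_pos"]); q[2]=.2; ctrl.movel(q,feed=.2)
for n,(x,y),a in(("A",(.4927,-.0779),-.087),("B",(.5012,-.2367),-.09)):
    u=np.array([np.cos(a),np.sin(a),0]); c=np.array([x,y,0])
    P=lambda d,z:c+u*d+[0,0,z]
    ctrl.reach(P(-.06,.22),R(a)); ctrl.movel(P(-.06,.088),feed=.15)
    ctrl.movel(P(-.034,.088),feed=.08); st(n)
    ctrl.movel(P(.022,.088),feed=.08); st(n)
    ctrl.movel(P(.022,.22),feed=.2)
ctrl.reach([.3,.1,.3],R(0))
shot("top","tip",(160,410,130,318)); 
for u,v in((78,300),(415,300),(415,115),(110,115)): print(px("top",20+u/2.667-.4,110+v/2.667-.4,.068).round(4),px("top",20+u/2.667-.4,110+v/2.667-.4,.018).round(4))
E
```

```text
A t14.4 [ 0.4589 -0.075   0.0882] [-0.2  0.1 -0.1] op-0.00 gf0
A t15.2 [ 0.5141 -0.0796  0.0877] [-0.1 -0.6 -0.5] op-0.00 gf0
B t18.3 [ 0.4675 -0.2336  0.0882] [-0.3  0.2 -0.3] op0.00 gf0
B t19.1 [ 0.5227 -0.2384  0.0877] [-1.   0.4 -0.4] op-0.00 gf0
[0.4762 0.4279 0.068 ] [0.4739 0.4528 0.018 ]
[0.4783 0.1319 0.068 ] [0.4761 0.1412 0.018 ]
[0.6427 0.1344 0.068 ] [0.6492 0.1439 0.018 ]
[0.6402 0.4043 0.068 ] [0.6465 0.428  0.018 ]
```

View pics/tip.png

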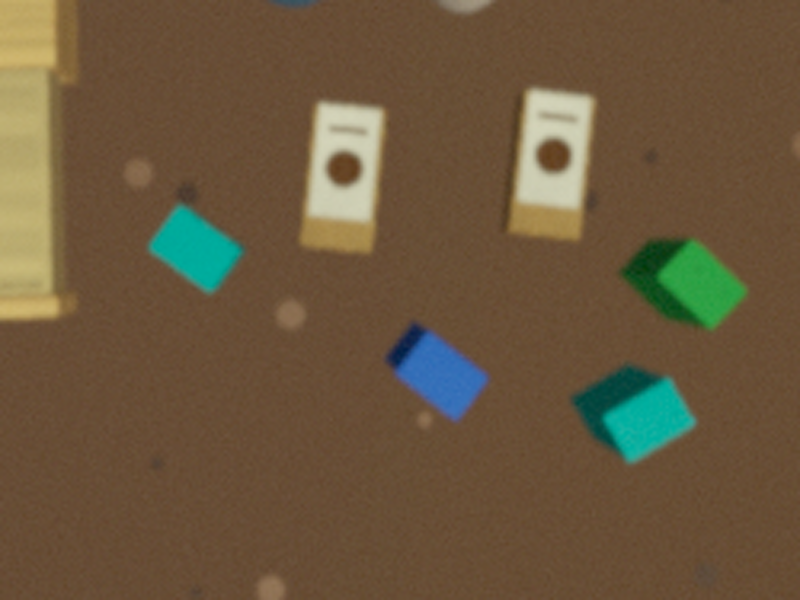

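Both cartons lie label up: A's corners are (317,101), (385,107), (373,252) and (301,244), B's are (525,89), (595,96), (580,240) and (508,233). Now I'll carry A.

```bash
cat >> h.py <<'E'
Y=.034; F=np.array([.475,.279])
def rect(corners):
    w=np.array([px("top",u,v,.038)[:2] for u,v in corners]); d=w[0]-w[3]+w[1]-w[2]
    return w.mean(0),np.arctan2(d[1],d[0])
def place(c,a,lx,ly):
    print("from",c.round(4),a)
    t=F+np.array([[np.cos(Y),-np.sin(Y)],[np.sin(Y),np.cos(Y)]])@[lx,ly]
    ctrl.open_gripper(); ctrl.reach([*c,.16],R(a)); ctrl.movel([*c,.007],feed=.12); st("down")
    ctrl.grab(); st("grip")
    ctrl.movel([*c,.13],feed=.12); s=st("up")
    if s["opening"]<.4: print("LOST"); return
    m=(c+t)/2; ctrl.movel([*t,.13],R(Y),feed=.15); s=st("over")
    if s["opening"]<.4: print("LOST"); return
    ctrl.movel([*t,.028],feed=.08); st("low")
    ctrl.open_gripper(); ctrl.movel([*t,.2],feed=.12); st("done")
E
python3 - <<'E'
from h import *
c,a=rect([(160+(u-1)/3.2,130+(v-1)/3.2) for u,v in((317,101),(385,107),(373,252),(301,244))])
place(c,a,.075,.065)
ctrl.reach([.3,.1,.3],R(0))
shot("top","p1",(20,410,110,330),(800,451))
E
```

```text
from [ 0.5701 -0.086 ] -0.09036660157757805
down t25.0 [ 0.5709 -0.0863  0.0079] [-0.2  0.6  0.5] op1.00 gf0
grip t25.4 [ 0.5708 -0.0863  0.0078] [0.2 0.  5.3] op0.64 gf65
up t26.6 [ 0.5694 -0.0858  0.129 ] [-0.1 -0.4 -2.1] op0.63 gf64
over t29.6 [0.5479 0.3461 0.13  ] [-1.   0.4 -0.3] op0.63 gf69
low t31.1 [0.5483 0.3468 0.0287] [-0.7 -0.8 -0.6] op0.63 gf69
done t33.1 [0.5472 0.3463 0.1989] [ 0.1 -0.  -1.1] op1.00 gf0
```

View pics/p1.png

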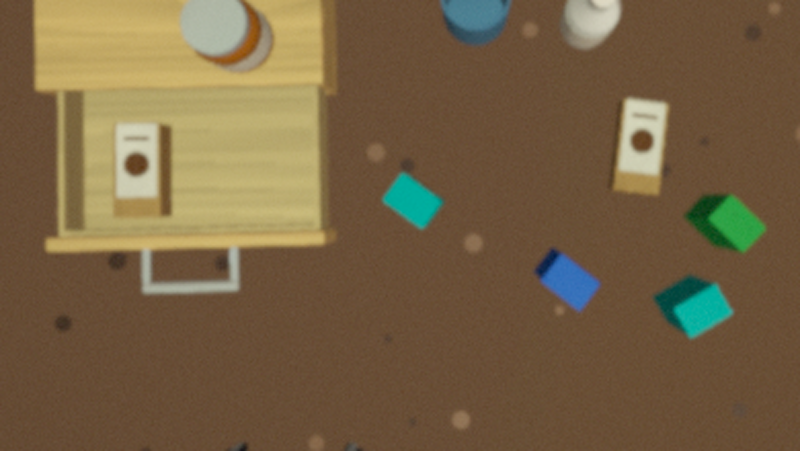

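A lies in the drawer label up, around (137,170), and B is unmoved at about (640,145). Next I'll carry B.

```bash
python3 - <<'E'
from h import *
c,a=rect([(160+(u-1)/3.2,130+(v-1)/3.2) for u,v in((525,89),(595,96),(580,240),(508,233))])
place(c,a,.075,-.062)
ctrl.reach([.3,.1,.3],R(0))
shot("top","p2",(20,410,110,330),(800,451))
E
```

```text
from [ 0.5803 -0.2459] -0.1107391537604613
down t37.8 [ 0.581  -0.2464  0.008 ] [ 0.7 -0.3  0.1] op1.00 gf0
grip t38.2 [ 0.5809 -0.2463  0.0079] [-0.1  0.6  4. ] op0.63 gf65
up t39.4 [ 0.5796 -0.2455  0.1288] [ 0.1  1.5 -1.8] op0.63 gf64
over t42.7 [0.5521 0.2192 0.13  ] [-0.  -0.6 -1. ] op0.64 gf64
low t44.1 [0.5526 0.2197 0.0287] [ 0.3 -0.  -0.7] op0.63 gf64
done t46.1 [0.5515 0.2195 0.199 ] [-0.9  0.3 -0.4] op1.00 gf0
```

View pics/p2.png

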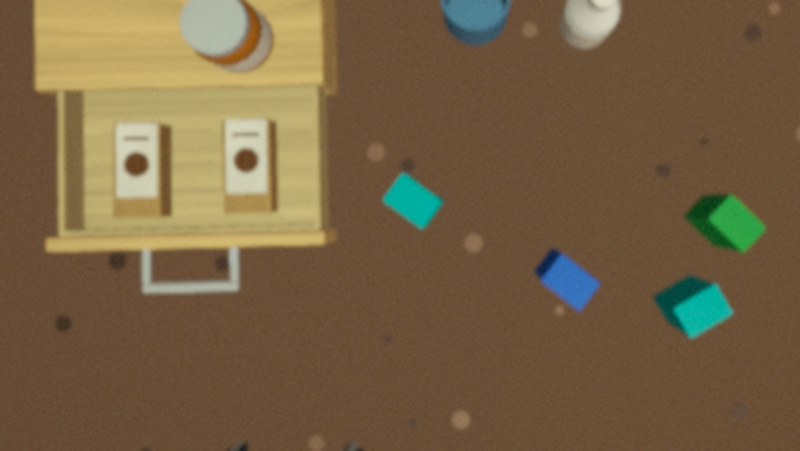

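Both cartons lie label up in the drawer, at (137,170) and (246,165). Now I'll push it shut.

```bash
python3 - <<'E'
from h import *
ux=np.array([np.cos(Y),np.sin(Y),0]); b=np.array([.413,.277,.052])
ctrl.grab(); s=b-.05*ux
ctrl.reach([*s[:2],.16],R(Y)); ctrl.movel(s,feed=.12)
d=-.05
while d<.17:
    d+=.02 if d<.12 else .004
    ctrl.movel(b+d*ux,feed=.05); r=ctrl.read_state(); f=np.array(r["contact_force"])@ux
    if d>.12: print(round(d,3),f.round(1),np.round(r["ee_pos"],4))
    if f<-14: break
p=np.array(ctrl.read_state()["ee_pos"])
ctrl.movel(p-.05*ux,feed=.08); p=p-.05*ux; p[2]=.2; ctrl.movel(p,feed=.15); ctrl.reach([.3,.0,.3],R(0))
st(); shot("top","shut",(20,410,30,250),(800,451))
E
```

```text
0.13 0.4 [0.5435 0.2814 0.0521]
0.134 -0.1 [0.5472 0.2816 0.0521]
0.138 -0.0 [0.5513 0.2817 0.0521]
0.142 -0.5 [0.5554 0.2818 0.0521]
0.146 -0.2 [0.5594 0.2819 0.052 ]
0.15 -8.6 [0.5609 0.2821 0.0516]
0.154 -23.1 [0.5609 0.2821 0.0515]
 t59.8 [3.004e-01 1.000e-04 3.000e-01] [ 0.2  0.4 -0.3] op-0.00 gf0
```

View pics/shut.png

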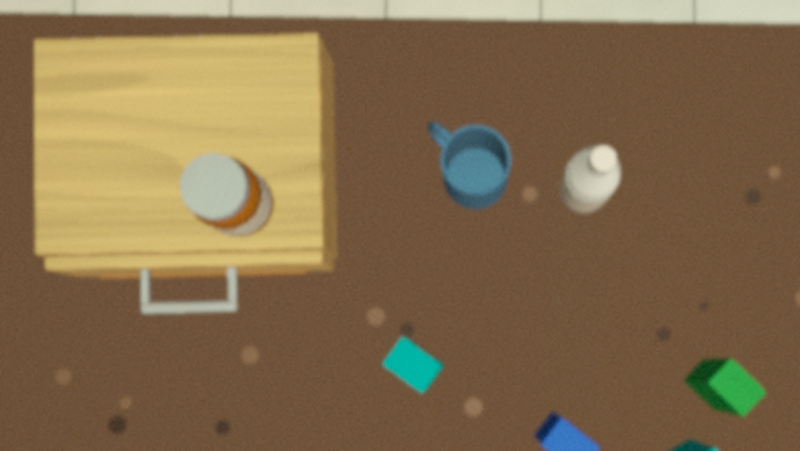

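The drawer is shut: its travel from the stop came to 0.165 m, and no gap shows at about y=262. The jar, mug and bottle have not moved.

```bash
python3 -c "
from cell import ctrl
print(ctrl.sign_off())"
```

```text
the job is handed in; nothing more can be done
None
```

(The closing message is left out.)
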